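# Finish tapping a blind hole with the tap wrench

### The job

A thread tap stands in the aluminium boss of the orange printed mount held in the vice. Tap the blind hole to its bottom by swinging the arms of the tap wrench: half a turn forward (clockwise seen from above) then a quarter turn back, the same once more, then forward until you feel the tap bear on the bottom; push on gently until it clearly resists, without forcing it, and leave it snug there. Do not strain the tap at any time, and leave the oil bottle, the screwdriver and the spare mount where they are.

Things in the scene. Friction and masses are not known exactly. Their poses are not given: they have to be found in the camera images.
- tap (a joint): angle of tap and wrench, rad: 0 at the start, growing as it turns forward (clockwise from above); it stays where left and cannot go back past 0. Turning takes about 0.15 N m (2.7 N at 55 mm from the axis). Between 5.2 and 5.75, different each time and to be felt, it meets the springy bottom of the hole
- wrench_hub (a point): point on the tap's vertical axis, at the height of the centre line of the wrench's bar, about 140 mm above the table (it sinks 2 mm a turn). The dark hub here is a 26 mm cylinder standing 18 mm above and 20 mm below this point; 45 mm below it is the top of the boss.
- red_end (a point): centre of the red ball (18 mm) at one end of the wrench's level bar, 90 mm from the axis. The steel bar is round, 10 mm thick, and straight through the hub; between hub and ball some 65 mm of it is free on each side and can be pushed from either side
- black_end (a point): centre of the black ball (18 mm) at the other end of the bar, 90 mm from the axis
- boss: round aluminium boss, 40 mm across, 25 mm high, on top of the orange mount, fixed; origin at the centre of its underside, 70 mm above the table, z up. Its x axis points along the red arm's direction at the start
- tapset: tap and wrench; this origin does not turn: it lies on the axis at the boss's underside. At the bottom of the hole the resistance grows by about 4 N m per rad (73 N per rad at 55 mm). It is bottomed once that adds 0.17 N m (3 N at 55 mm) to the turning friction, which keeps it snug when let go. A push of over 25 N on the wrench breaks the tap
- vice: small steel vice 170 x 75 mm, fixed, jaws 62 mm high, clamping the orange mount whose 60 x 90 mm top plate lies 70 mm above the table; origin on the table under the tap's axis, x axis along its length, its screw with cross handle reaching 116 mm out on the -x side, 45 mm above the table
- oil: blue oil bottle, 36 mm across, 85 mm high, standing loose; origin under its centre; leave alone
- driver: screwdriver with yellow handle, 160 mm long, lying loose along its x axis; leave alone
- spare: spare orange printed mount, 70 x 55 x 30 mm with an 18 mm high boss, loose; origin under its centre; leave alone

How it is judged (in metres and radians):
On the way, in this order (a step that is already met when the one before it is completed fails the run):
1. the wrench is swung half a turn forward from its start (2.6 to 3.7 rad) (value of joint tap between 2.6 and 3.7 rad), for 0.2 s.
2. it is swung a quarter turn back (to 1.05 to 2.1 rad) (value of joint tap between 1.05 and 2.1 rad), for 0.2 s.
3. it is swung half a turn forward again (to 4.15 to 5.2 rad) (value of joint tap between 4.15 and 5.2 rad), for 0.2 s.
4. it is swung a quarter turn back again (to 2.6 to 3.7 rad) (all of step 1), for 0.2 s.
5. it is swung forward until the tap bears on the bottom of the hole with more than 12 N (about 3 N at the wrench's arm above the turning friction) (contact force between tapset and boss above 12 N), for 0.1 s.
At the end, for the whole second after the job is handed in: the tap still bears on the bottom of the hole (more than 1 N), at rest and let go, and the oil bottle, screwdriver and spare mount are within 25 mm of where they were (contact force between tapset and boss above 1 N and value of joint tap above 5.1 rad and velocity of joint tap between -0.05 and 0.05 rad/s and distance of each of oil, driver, spare from where it was at the start of the episode below 0.025 m); the robot touches nothing.
It fails at once if the wrench is pushed with more than 25 N: the tap breaks (contact force between tapset and the fingers above 25 N or contact force between tapset and the arm above 25 N).
It fails at once if the oil bottle, the screwdriver or the spare mount is moved more than 25 mm (distance of any of oil, driver, spare from where it was at the start of the episode above 0.025 m).
It also fails if it takes over 69 s, if anything falls off the work surface, if the arm or the gripper's body presses on something with over 40 N, if the wrist force passes 120 N, or if a joint passes its speed limit or range.

### The arm

A 7-joint arm with a two-finger parallel gripper is mounted at the origin on the work surface. World frame = base frame: x ahead of the robot, y to its left, z up, the work surface at z = 0. Lengths are in mm, angles in rad, forces in N, time in s.
With the tool pointing down it reaches from about 400 to 850 mm from the base axis. Payload 4.5 kg.
Tool frame: the origin (TCP) lies on the centre line of the jaws, within the pads' length; the fingertips stand 8 mm ahead of it and the grasp point (between the pads) lies 11 mm behind it; z points along the fingers, y is the line along which they close (so a half turn about z gives the same grasp; the last joint's range is limited). The gripper opens to 85 mm and grips with 20 to 120 N. Pads are 22 mm wide; open, the fingers measure 114 mm over their backs; the gripper's body (76 mm by 85 mm) begins 54 mm behind the grasp point. The pads swing forward as they close: fully open they stand 13 mm farther back than shut.
Start: joints at [1.253, 0.689, -0.195, 1.565, 0.157, 0.902, -0.215], TCP at [215.397, -586.735, 239.317] pointing down, gripper open.
Joint ranges: [-3.01, 3.01], [-0.46, 2.08], [-1.47, 1.51], [0.13, 2.56], [-1, 4.14], [0.04, 2.09], [-2.66, 2.66]. Speed limits (rad/s): [2.57, 2.57, 3.14, 3.14, 3.14, 3.14, 3.14].

### API

Orientations are given as a 3x3 rotation matrix whose columns are the frame's x, y, z axes.
In Python, from workcell import * gives the robot as it stands.
- The arm moves only by the tool servo_tool, never from a script. Its argument "targets" is a list of rows, each a list of 5 numbers: the finger opening in mm, from 0 to 85.4, then the shift along the tool's x, y, z in mm, then the turn about the tool's z in rad. A call has 1 to 10 rows; each row shifts and turns the commanded pose from where the row before left it, along the tool's axes as they then stand; what a row does not reach is not made up. A row lasts 1/12 s, in which the tool goes at most 41.7 mm and 7.16 degrees, less where a joint would pass 70% of its speed; a pose out of reach is approached as far as the arm can. A call with a gripper value outside its range is refused whole. The fingers move at their own pace and stop on an object; "squeeze" is the grip in N (left out, the last holds). Time passes only in rows, so rows that do not move let the fingers close. It gives the time, the measured TCP pose, the force, the opening and the grip force at its end, in the units of the state.
- get_obs(): the state, without advancing time (a new reading comes with each control period).
- camera(name): name is "scene" or "top" or "wrist"; returns the picture (420x560x3 uint8, red, green, blue); there is no depth.
- calibration(name): a dict with "K" (3x3 intrinsics, pixels), "rvec" (rotation vector, rad) and "tvec" (3), from world to camera coordinates, as OpenCV has them. Camera axes: x right, y down, z forward; pixel columns grow to the right and rows downward; lengths in mm; the calibration is good to about 2 mm. A picture is of the moment at which its call begins: read the wrist's pose just before it. calibration takes no time and is no camera call; for the wrist camera it gives the pose at the moment of the call.
- hand_in(): hands the job in; it is judged then, once.
Trained networks look in the newest picture that a camera, given by its name, has taken for a name from the list of things; names that differ only in an ending like _2 or _b are one class to them, and where a whole thing is asked for, a point or a joint stands for the part that bears it (a point fixed in the world has none). Each returns a list of dicts, best first, with "confidence" (0 to 1); they miss things now and then, are a little off and sometimes report something else, mostly with a low value. They report only what shows in the picture. A call takes as long as a camera call.
- outline_of(camera, query): "region" (420x560 bool, what is visible of it).
- landmark_of(camera, query): "position" ([x, y, z] in mm, in world coordinates, good to about 4 mm: a listed point, or the origin of a listed thing).
The state is a dict: "time_s": time; "joint_positions": joint angles; "joint_vel": joint speeds; "tau": joint torques, N m; "ee_pos": TCP position; "ee_rot": TCP orientation; "ft_force": force on the tool from outside, world axes, zero at the start; "torque": the same for the moment, N m; "opening": opening from 0.0 (shut) to 1.0 (fully open); "gripper_force": force on a finger pad.
Only numpy, scipy, OpenCV 4.12 (cv2) and the standard library are available. Lean on these libraries where they do the work, as an engineer would, in place of code of your own. Each camera call takes 0.05 s, during which the arm holds its last target. There are 200 camera calls.

## Working session

There is one attempt and no reset: what is moved stays moved. The work goes in short steps, Python scripts to look and compute and a tool call to move; the robot and the scene stay as the last step left them, time stands still between calls to the robot, and variables do not carry over. Pictures are saved under pics/ and viewed, at most 10 in all, crops included, and the job is handed in when it is done.

Besides the shell and the picture viewer there is one more tool, called by a JSON object that holds its "method" and its "body". servo_tool: Moves the arm, as the interface text tells. Its arguments: {"type":"object","properties":{"targets":{"type":"array","items":{"type":"array","items":{"type":"number"}}},"squeeze":{"type":"number"}},"required":["targets"]}

```bash
mkdir -p pics; ls; cat > h.py <<'E'
from workcell import *
import numpy as np, cv2
def snap(n,f):
    im=camera(n); cv2.imwrite(f'pics/{f}.png',im[:,:,::-1]); return im
def proj(n,P):
    c=calibration(n); return cv2.projectPoints(np.float64(P).reshape(-1,1,3),np.float64(c['rvec']),np.float64(c['tvec']),np.float64(c['K']),None)[0].reshape(-1,2)
def ray(n,uv):
    c=calibration(n);R=cv2.Rodrigues(np.float64(c['rvec']))[0];t=np.float64(c['tvec']).ravel()
    d=R.T@np.linalg.solve(np.float64(c['K']),[uv[0],uv[1],1]);return -R.T@t,d/np.linalg.norm(d)
def tri(a,b):
    (o,d),(p,e)=a,b
    s=np.linalg.lstsq(np.c_[d,-e],p-o,rcond=None)[0]; A=o+s[0]*d;B=p+s[1]*e
    return (A+B)/2,np.linalg.norm(A-B)
E
python3 - <<'E'
from h import *
np.set_printoptions(precision=1,suppress=True)
a=snap('scene','s0');b=snap('top','t0');cv2.imwrite('pics/both.png',cv2.resize(np.hstack([a,b])[:,:,::-1],(800,300),interpolation=cv2.INTER_AREA))
for q in ['wrench_hub','red_end','black_end','boss','vice','oil','driver','spare']:
    for n in ['scene','top']:
        r=landmark_of(n,q); print(q,n,[(np.array(x['position']),round(x['confidence'],2)) for x in r[:2]])
o=get_obs();print(o['time_s'],o['ee_pos'],o['ee_rot'],o['ft_force'])
E
```

```text
pics
wrench_hub scene [(array([571.2,  34.3, 140.7]), 0.78)]
wrench_hub top [(array([571.7,  30.6, 139.3]), 0.6)]
red_end scene [(array([580.1, 114.4, 143.6]), 0.95), (array([ 647.1, -149.8,   -4.2]), 0.7)]
red_end top [(array([582.2, 121.1, 142.1]), 0.62), (array([565.5,  30.3,  74.5]), 0.38)]
black_end scene [(array([561.2, -60.9, 143. ]), 0.88)]
black_end top [(array([560.5, -59. , 139.1]), 0.82)]
boss scene [(array([573.1,  33. ,  70.4]), 0.76)]
boss top [(array([568.2,  29.4,  75.8]), 0.6)]
vice scene [(array([567.6,  31.9,   2.2]), 0.6), (array([574.4,  31.5,  67.1]), 0.47)]
vice top [(array([569.1,  30.5,   1.5]), 0.6)]
oil scene [(array([586.5, 234.4,  -2.3]), 0.75)]
oil top [(array([583.4, 235.2,   0.4]), 0.65)]
driver scene [(array([ 644. , -148.2,   -5.1]), 0.63)]
driver top [(array([ 645.9, -149.9,   -0.4]), 0.82)]
spare scene [(array([730.9,  49.3,  -0.4]), 0.75)]
spare top [(array([728.6,  48.6,  -1.4]), 0.72), (array([568. ,  30.8,  -0.1]), 0.44)]
0.9 [ 215.4 -586.7  239.3] [[ 0.9  0.3  0. ]
 [ 0.3 -0.9 -0. ]
 [ 0.   0.  -1. ]] [ 0.6 -0.6  0. ]
```

View pics/both.png

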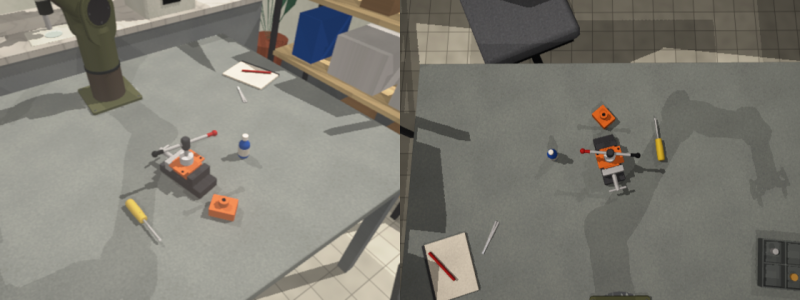

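```bash
python3 - <<'E'
from h import *
np.set_printoptions(precision=3,suppress=True)
a=camera('scene');b=camera('top')
P={}
for q in ['red_end','black_end']:
    c={}
    for n in ['scene','top']:
        R=outline_of(n,q); L=landmark_of(n,q); 
        print(q,n,[(x['confidence'],x['region'].sum(),np.argwhere(x['region']).mean(0)[::-1]) for x in R[:2]], proj(n,L[0]['position']))
        c[n]=proj(n,L[0]['position'])[0]
    P[q]=tri(ray('scene',c['scene']),ray('top',c['top'])); print(P[q])
c=(P['red_end'][0]+P['black_end'][0])/2; d=P['red_end'][0]-P['black_end'][0]
print('hub',c,'len',np.linalg.norm(d),'ang',np.arctan2(d[1],d[0]))
o=get_obs();print(o['time_s'],o['ee_rot'],o['opening'])
E
```

```text
red_end scene [(0.94, np.int64(692), array([257.97 , 200.967]))] [[297.69  184.889]]
red_end top [(0.61, np.int64(510), array([294.592, 213.853]))] [[291.943 217.525]]
(array([578.543,  71.107, 162.831]), np.float64(79.0094580403846))
black_end scene [(0.89, np.int64(624), array([255.965, 201.902]))] [[213.407 213.876]]
black_end top [(0.77, np.int64(456), array([296.384, 213.829])), (0.5, np.int64(1792), array([293.813, 225.469]))] [[333.086 215.982]]
(array([562.704, -59.37 , 145.434]), np.float64(3.0950680671577873))
hub [570.624   5.869 154.132] len 132.58107830541775 ang 1.4500000613754205
1.4 [[ 0.939  0.345  0.   ]
 [ 0.345 -0.939 -0.   ]
 [ 0.     0.    -1.   ]] 0.9995259516031887
```

The two views put the hub near (571, 31, 140), with the red arm at about +84° from x. In the combined picture, red is at about (215,133) in the scene half and (582,151) in the top half, and black is at (155,153) and (638,155).

The plan is to lower the open gripper centred over the hub, with the fingers on either side of the bar, and turn the tool about z.

{"method": "servo_tool", "body": {"targets": [[85, 27.3, -22.8, 0, 0], [85, 27.3, -22.8, 0, 0], [85, 27.3, -22.8, 0, 0], [85, 27.3, -22.8, 0, 0], [85, 27.3, -22.8, 0, 0], [85, 27.3, -22.8, 0, 0], [85, 27.3, -22.8, 0, 0], [85, 27.3, -22.8, 0, 0], [85, 27.3, -22.8, 0, 0], [85, 27.3, -22.8, 0, 0]]}}

```text
time_s: 2.23
ee_pos: [393.9, -277.2, 239.6]
ee_rot: [[0.939, 0.344, 0.001], [0.344, -0.939, -0.0], [0.0, 0.001, -1.0]]
ft_force: [-0.2, -0.5, -0.9]
opening: 0.996
gripper_force: 0.0
```

{"method": "servo_tool", "body": {"targets": [[85, 27.3, -22.8, 0, 0], [85, 27.3, -22.8, 0, 0], [85, 27.3, -22.8, 0, 0], [85, 27.3, -22.8, 0, 0], [85, 27.3, -22.8, 0, 0], [85, 27.3, -22.8, 0, 0], [85, 27.3, -22.8, 0, 0], [85, 27.3, -22.8, 0, 0], [85, 27.3, -22.8, 0, 0], [85, 27.3, -22.8, 0, 0]]}}

```text
time_s: 3.07
ee_pos: [571.5, 31.3, 239.5]
ee_rot: [[0.939, 0.345, 0.0], [0.345, -0.939, -0.0], [0.0, 0.0, -1.0]]
ft_force: [1.2, -0.4, 0.2]
opening: 0.994
gripper_force: 0.0
```

{"method": "servo_tool", "body": {"targets": [[85, 0, 0, 0, -0.1], [85, 0, 0, 0, -0.1], [85, 0, 0, 0, -0.1], [85, 0, 0, 0, -0.1], [85, 0, 0, 0, -0.1], [85, 0, 0, 0, -0.1], [85, 0, 0, 0, -0.1], [85, 0, 0, 0, -0.1], [85, 0, 0, 0, -0.1], [85, 0, 0, 0, -0.1]]}}

```text
time_s: 3.9
ee_pos: [570.9, 29.4, 239.4]
ee_rot: [[0.213, 0.977, 0.0], [0.977, -0.213, -0.0], [-0.0, 0.0, -1.0]]
ft_force: [-0.1, 0.2, -0.6]
opening: 0.993
gripper_force: 0.0
```

```bash
cat > st.py <<'E'
from h import *
np.set_printoptions(precision=3,suppress=True)
def st():
    o=get_obs();y=o['ee_rot'][:,1];print('t',round(o['time_s'],2),'tcp',o['ee_pos'],'yang',round(np.arctan2(y[1],y[0]),3),'q',np.array(o['joint_positions']),'F',o['ft_force'],'M',o['torque'],'tau7',o['tau'][6])
E
python3 - <<'E'
from st import *
st(); snap('wrist','w1')
for n in ['wrist','top','scene']:
    if n!='wrist': camera(n)
    for q in ['wrench_hub','red_end','black_end']: print(n,q,[(np.array(x['position']),x['confidence']) for x in landmark_of(n,q)[:1]])
E
```

```text
t 3.9 tcp [570.88   29.414 239.368] yang -0.214 q [ 0.112  0.638 -0.413  1.724  0.325  0.848 -0.66 ] F [-0.051  0.155 -0.632] M [-0.028  0.051 -0.009] tau7 -0.9917258843779564
wrist wrench_hub []
wrist red_end [(array([583. , 121.6, 139.4]), 0.82)]
wrist black_end [(array([566.3, -57.3, 142. ]), 0.81)]
top wrench_hub [(array([570.1,  27.1, 136.8]), 0.44)]
top red_end [(array([581.1, 122.5, 139.6]), 0.58)]
top black_end [(array([570.8,  31.3,  73.2]), 0.43)]
scene wrench_hub [(array([572. ,  34.4, 142.5]), 0.84)]
scene red_end [(array([579.8, 116.4, 143.1]), 0.56)]
scene black_end [(array([559.2, -57.3, 143. ]), 0.72)]
```

View pics/w1.png

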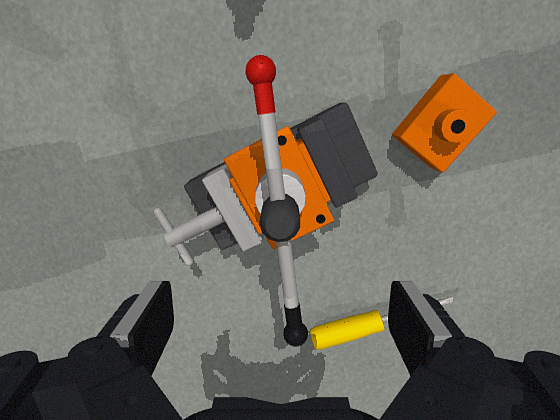

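The wrist view is clear: red ball at (261,71), black ball at (295,333), hub top at (280,216). I'll intersect these rays with the bar's height and cross-check against the top camera.

```bash
python3 - <<'E'
from st import *
def pl(uv,z):
    o,d=ray('wrist',uv); return o+d*(z-o[2])/d[2]
im=cv2.imread('pics/w1.png');h=cv2.cvtColor(im,cv2.COLOR_BGR2HSV)
r=pl((260.5,71),140);b=pl((295.5,333),140)
print(r,b,(r+b)/2,np.linalg.norm(r-b),np.arctan2(*(r-b)[1::-1]))
# top view: red centroid
t=camera('top');hh=cv2.cvtColor(t,cv2.COLOR_RGB2HSV)
e=proj('top',[r,b]);print('proj top',e)
m=((hh[...,0]<4)|(hh[...,0]>175))&(hh[...,1]>180)&(hh[...,2]>80)
yy,xx=np.nonzero(m);k=(abs(xx-e[0,0])<20)&(abs(yy-e[0,1])<15);print(xx[k].mean(),yy[k].mean(),xx[k].min(),xx[k].max(),k.sum())
u=(xx[k].min()+4.5,yy[k].mean());print(tri(ray('wrist',(260.5,71)),ray('top',u)))
st()
E
```

```text
[579.815 122.065 140.   ] [562.923 -57.865 140.   ] [571.369  32.1   140.   ] 180.72116429219835 1.4771909745971468
proj top [[255.238 209.956]
 [332.795 216.553]]
257.56451612903226 211.2258064516129 252 264 62
(array([579.181, 121.212, 128.954]), np.float64(3.3350874533713153))
t 4.55 tcp [570.83   29.547 239.325] yang -0.219 q [ 0.111  0.638 -0.411  1.724  0.324  0.847 -0.664] F [ 0.407  0.586 -0.161] M [ 0.023 -0.049  0.003] tau7 -0.003233528696000576
```

{"method": "servo_tool", "body": {"targets": [[85, 2.6, 0, 6, 0.072], [85, 0, 0, 6, 0.072], [85, 0, 0, 6, 0.072], [85, 0, 0, 6, 0.072], [85, 0, 0, 6, 0.072], [85, 0, 0, 6, 0.072], [85, 0, 0, 6, 0.072], [85, 0, 0, 6, 0.072], [85, 0, 0, 6, 0.072], [85, 0, 0, 6, 0.072]]}}

```text
time_s: 5.38
ee_pos: [571.5, 32.1, 179.0]
ee_rot: [[0.809, 0.588, 0.0], [0.588, -0.809, 0.0], [0.0, 0.0, -1.0]]
ft_force: [0.5, 0.9, 0.0]
opening: 0.994
gripper_force: 0.0
```

{"method": "servo_tool", "body": {"targets": [[85, 0, 0, 0, 0], [85, 0, 0, 6, 0], [85, 0, 0, 6, 0], [85, 0, 0, 6, 0], [85, 0, 0, 6, 0], [85, 0, 0, 6, 0], [85, 0, 0, 6, 0], [85, 0, 0, 6, 0], [85, 0, 0, 6, 0], [85, 0, 0, 6, 0]]}}

```text
time_s: 6.22
ee_pos: [571.4, 32.0, 124.6]
ee_rot: [[0.807, 0.591, -0.0], [0.591, -0.807, -0.0], [-0.0, 0.0, -1.0]]
ft_force: [0.1, 0.7, 0.3]
opening: 1.002
gripper_force: 0.0
```

```bash
python3 - <<'E'
from st import *
st(); im=snap('scene','x'); cv2.imwrite('pics/s2.png',cv2.resize(im[110:300,150:400,::-1],(750,570)))
E
```

```text
t 6.22 tcp [571.373  32.013 124.605] yang -0.939 q [-0.048  0.781 -0.152  1.827  0.205  0.549 -1.271] F [0.092 0.74  0.302] M [ 0.031 -0.021  0.041] tau7 0.02873794175684452
```

View pics/s2.png

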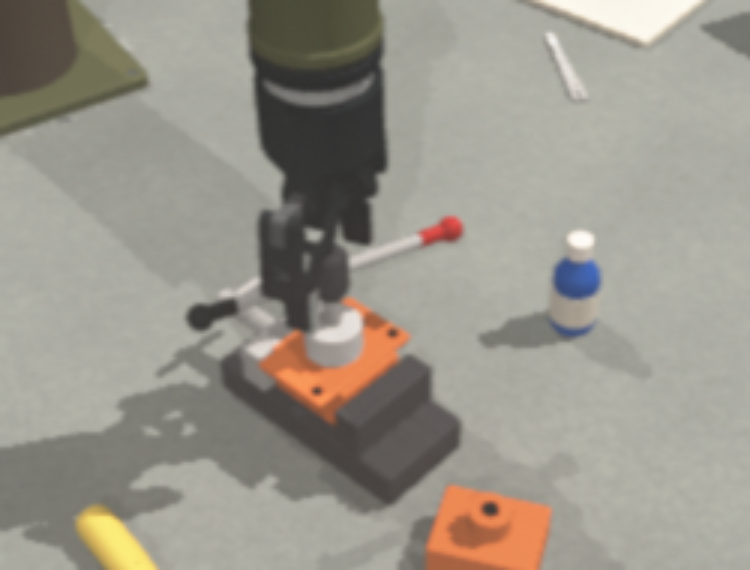

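The fingers reach below the bar on both sides of the hub, tips at about (300,325). Positive turns reduce joint 7, so the first full stroke has to start from the other side of the range. I'll lift, turn back about 3.05 rad and re-enter.

{"method": "servo_tool", "body": {"targets": [[85, 0, 0, -10, 0], [85, 0, 0, -10, 0], [85, 0, 0, -10, 0], [85, 0, 0, -10, 0], [85, 0, 0, -10, 0], [85, 0, 0, -5, -0.05], [85, 0, 0, 0, -0.12], [85, 0, 0, 0, -0.12], [85, 0, 0, 0, -0.12], [85, 0, 0, 0, -0.12]]}}

```text
time_s: 7.1
ee_pos: [571.8, 31.9, 181.6]
ee_rot: [[0.392, 0.92, 0.002], [0.92, -0.392, -0.0], [0.0, 0.002, -1.0]]
ft_force: [0.0, -0.1, -0.1]
opening: 0.994
gripper_force: 0.0
```

{"method": "servo_tool", "body": {"targets": [[85, 0, 0, 0, -0.12], [85, 0, 0, 0, -0.12], [85, 0, 0, 0, -0.12], [85, 0, 0, 0, -0.12], [85, 0, 0, 0, -0.12], [85, 0, 0, 0, -0.12], [85, 0, 0, 0, -0.12], [85, 0, 0, 0, -0.12], [85, 0, 0, 0, -0.12], [85, 0, 0, 0, -0.12]]}}

```text
time_s: 7.93
ee_pos: [571.8, 31.5, 181.5]
ee_rot: [[-0.715, 0.699, 0.002], [0.699, 0.715, -0.001], [-0.002, 0.0, -1.0]]
ft_force: [-0.6, 0.1, -0.1]
opening: 0.998
gripper_force: 0.0
```

{"method": "servo_tool", "body": {"targets": [[85, 0, 0, 0, -0.12], [85, 0, 0, 0, -0.12], [85, 0, 0, 0, -0.12], [85, 0, 0, 0, -0.12], [85, 0, 0, 0, -0.12], [85, 0, 0, 0, -0.12], [85, 0, 0, 0, -0.12], [85, 0, 0, 0, -0.12], [85, 0, 0, 0, -0.12], [85, 0, 0, 0, -0.12]]}}

```text
time_s: 8.77
ee_pos: [571.8, 31.3, 181.3]
ee_rot: [[-0.911, -0.412, 0.001], [-0.412, 0.911, -0.002], [-0.001, -0.002, -1.0]]
ft_force: [-0.6, -0.1, -0.8]
opening: 0.995
gripper_force: 0.0
```

```bash
python3 - <<'E'
from st import *
st()
E
```

```text
t 8.77 tcp [571.814  31.269 181.346] yang 1.996 q [ 0.388  0.866 -0.973  1.764  0.853  0.995  1.067] F [-0.619 -0.109 -0.836] M [-0.021  0.033  0.032] tau7 -1.3021111115813255
```

{"method": "servo_tool", "body": {"targets": [[85, 0, 0, 0, -0.1], [85, 0, 0, 0, -0.05], [85, 0, 0, 8, 0], [85, 0, 0, 8, 0], [85, 0, 0, 8, 0], [85, 0, 0, 8, 0], [85, 0, 0, 8, 0], [85, 0, 0, 8, 0], [85, 0, 0, 8, 0], [85, 0, 0, 4, 0]]}}

```text
time_s: 9.6
ee_pos: [570.8, 31.8, 118.9]
ee_rot: [[-0.842, -0.54, -0.002], [-0.54, 0.842, -0.001], [0.002, 0.0, -1.0]]
ft_force: [-0.1, 0.4, 0.1]
opening: 0.995
gripper_force: 0.0
```

{"method": "servo_tool", "body": {"targets": [[85, 0, 0, 0, 0.03], [85, 0, 0, 0, 0.03], [85, 0, 0, 0, 0.03], [85, 0, 0, 0, 0.03], [85, 0, 0, 0, 0.03], [85, 0, 0, 0, 0.03], [85, 0, 0, 0, 0.03], [85, 0, 0, 0, 0.03], [85, 0, 0, 0, 0.03], [85, 0, 0, 0, 0.03]]}}

```text
time_s: 10.43
ee_pos: [571.3, 32.1, 120.1]
ee_rot: [[-0.964, -0.266, -0.0], [-0.266, 0.964, -0.0], [0.0, 0.0, -1.0]]
ft_force: [-0.7, -0.4, -0.2]
opening: 0.997
gripper_force: 0.8
```

```bash
python3 - <<'E'
from st import *
st()
E
```

```text
t 10.43 tcp [571.293  32.094 120.099] yang 1.84 q [ 0.342  0.933 -0.878  1.808  0.933  0.878  0.847] F [-0.708 -0.411 -0.17 ] M [0.019 0.226 0.072] tau7 0.27397675439715385
```

{"method": "servo_tool", "body": {"targets": [[85, 0, 0, 0, 0.03], [85, 0, 0, 0, 0.04], [85, 0, 0, 0, 0.05], [85, 0, 0, 0, 0.05], [85, 0, 0, 0, 0.05], [85, 0, 0, 0, 0.05], [85, 0, 0, 0, 0.05], [85, 0, 0, 0, 0.05], [85, 0, 0, 0, 0.05], [85, 0, 0, 0, 0.05]]}}

```text
time_s: 11.27
ee_pos: [571.3, 32.1, 120.0]
ee_rot: [[-0.98, 0.2, -0.0], [0.2, 0.98, -0.0], [0.0, -0.0, -1.0]]
ft_force: [0.8, -0.3, -0.6]
opening: 1.0
gripper_force: 1.8
```

```bash
cat > look.py <<'E'
from st import *
import sys
st(); im=camera('top')
# bar angle from ball landmarks in top/scene
for n in ['top','scene','wrist']:
    if n!='top': camera(n)
    for q in ['red_end','black_end']:
        for x in landmark_of(n,q)[:2]:
            p=np.array(x['position']);v=p[:2]-[571.4,32.1]
            if abs(np.linalg.norm(v)-90)<12 and abs(p[2]-139)<15:
                a=np.arctan2(v[1],v[0])+(np.pi if q[0]=='b' else 0)
                print(n,q,'theta',round((1.477-a)%(2*np.pi),2),x['confidence'])
E
python3 look.py
```

```text
t 11.27 tcp [571.266  32.054 120.031] yang 1.369 q [ 0.292  0.896 -0.772  1.811  0.855  0.806  0.443] F [ 0.767 -0.327 -0.608] M [-0.106  0.044  0.225] tau7 0.36728113889694214
top red_end theta 0.46 0.52
top black_end theta 0.46 0.61
scene red_end theta 0.48 0.72
scene black_end theta 0.47 0.76
```

The model holds: theta = 0.47, with the contact offset 1.93 as predicted. Continuing the stroke.

{"method": "servo_tool", "body": {"targets": [[85, 0, 0, 0, 0.06], [85, 0, 0, 0, 0.08], [85, 0, 0, 0, 0.08], [85, 0, 0, 0, 0.08], [85, 0, 0, 0, 0.08], [85, 0, 0, 0, 0.08], [85, 0, 0, 0, 0.08], [85, 0, 0, 0, 0.08], [85, 0, 0, 0, 0.08], [85, 0, 0, 0, 0.08]]}}

```text
time_s: 12.55
ee_pos: [571.5, 31.7, 120.1]
ee_rot: [[-0.554, 0.832, 0.0], [0.832, 0.554, -0.0], [-0.0, -0.0, -1.0]]
ft_force: [-0.0, -0.5, -2.6]
opening: 0.997
gripper_force: 1.9
```

{"method": "servo_tool", "body": {"targets": [[85, 0, 0, 0, 0.08], [85, 0, 0, 0, 0.08], [85, 0, 0, 0, 0.08], [85, 0, 0, 0, 0.08], [85, 0, 0, 0, 0.08], [85, 0, 0, 0, 0.08], [85, 0, 0, 0, 0.08], [85, 0, 0, 0, 0.08], [85, 0, 0, 0, 0.08], [85, 0, 0, 0, 0.08]]}}

```text
time_s: 13.38
ee_pos: [571.3, 31.3, 120.0]
ee_rot: [[0.211, 0.978, -0.0], [0.978, -0.211, -0.001], [-0.001, -0.0, -1.0]]
ft_force: [0.3, -1.7, -2.5]
opening: 0.993
gripper_force: 1.9
```

{"method": "servo_tool", "body": {"targets": [[85, 0, 0, 0, 0.08], [85, 0, 0, 0, 0.08], [85, 0, 0, 0, 0.08], [85, 0, 0, 0, 0.08], [85, 0, 0, 0, 0.08], [85, 0, 0, 0, 0.08], [85, 0, 0, 0, 0.08], [85, 0, 0, 0, 0.06], [85, 0, 0, 0, 0.03], [85, 0, 0, 0, 0]]}}

```text
time_s: 14.22
ee_pos: [571.0, 31.7, 120.1]
ee_rot: [[0.757, 0.653, -0.001], [0.653, -0.757, -0.001], [-0.001, 0.0, -1.0]]
ft_force: [-0.6, -1.2, -0.4]
opening: 0.995
gripper_force: 1.0
```

```bash
python3 look.py
```

```text
t 14.22 tcp [571.042  31.669 120.118] yang -0.859 q [-0.027  0.79  -0.188  1.829  0.259  0.548 -1.241] F [-0.584 -1.156 -0.426] M [-0.28   0.15   0.095] tau7 -0.3235372994095087
top black_end theta 2.64 0.66
scene red_end theta 2.68 0.81
scene black_end theta 2.64 0.95
scene black_end theta 5.84 0.7
wrist red_end theta 5.83 0.54
wrist black_end theta 2.7 0.68
```

{"method": "servo_tool", "body": {"targets": [[85, 0, 0, 0, 0.06], [85, 0, 0, 0, 0.08], [85, 0, 0, 0, 0.08], [85, 0, 0, 0, 0.08], [85, 0, 0, 0, 0.06], [85, 0, 0, 0, 0.02], [85, 0, 0, 0, 0], [85, 0, 0, 0, 0], [85, 0, 0, 0, -0.06], [85, 0, 0, 0, -0.1]]}}

```text
time_s: 15.5
ee_pos: [572.3, 33.0, 120.6]
ee_rot: [[0.879, 0.476, 0.002], [0.476, -0.879, 0.001], [0.002, 0.0, -1.0]]
ft_force: [0.0, -0.4, 0.5]
opening: 0.992
gripper_force: 0.0
```

```bash
python3 look.py
```

```text
t 15.5 tcp [572.321  32.995 120.624] yang -1.075 q [-0.06   0.787 -0.132  1.829  0.182  0.535 -1.385] F [ 0.019 -0.351  0.457] M [ 0.002 -0.015  0.024] tau7 -1.1155294999480247
top black_end theta 3.04 0.46
scene red_end theta 3.05 0.9
scene black_end theta 3.01 0.92
```

{"method": "servo_tool", "body": {"targets": [[85, 0, 0, 0, -0.1], [85, 0, 0, 0, -0.12], [85, 0, 0, 0, -0.12], [85, 0, 0, 0, -0.12], [85, 0, 0, 0, -0.12], [85, 0, 0, 0, -0.12], [85, 0, 0, 0, -0.12], [85, 0, 0, 0, -0.12], [85, 0, 0, 0, -0.12], [85, 0, 0, 0, -0.12]]}}

```text
time_s: 16.78
ee_pos: [571.4, 31.9, 120.3]
ee_rot: [[-0.106, 0.994, 0.0], [0.994, 0.106, -0.0], [-0.0, 0.0, -1.0]]
ft_force: [-0.3, -0.1, -0.1]
opening: 0.998
gripper_force: 0.0
```

{"method": "servo_tool", "body": {"targets": [[85, 0, 0, 0, -0.12], [85, 0, 0, 0, -0.12], [85, 0, 0, 0, -0.12], [85, 0, 0, 0, -0.12], [85, 0, 0, 0, -0.12], [85, 0, 0, 0, -0.12], [85, 0, 0, 0, -0.12], [85, 0, 0, 0, -0.08], [85, 0, 0, 0, -0.04], [85, 0, 0, 0, -0.03]]}}

```text
time_s: 17.62
ee_pos: [571.4, 31.8, 120.1]
ee_rot: [[-0.888, 0.461, -0.0], [0.461, 0.888, -0.0], [0.0, -0.0, -1.0]]
ft_force: [1.0, -0.2, 0.6]
opening: 0.994
gripper_force: 0.0
```

{"method": "servo_tool", "body": {"targets": [[85, 0, 0, 0, -0.03], [85, 0, 0, 0, -0.03], [85, 0, 0, 0, -0.03], [85, 0, 0, 0, -0.03], [85, 0, 0, 0, -0.03], [85, 0, 0, 0, -0.03], [85, 0, 0, 0, -0.03], [85, 0, 0, 0, -0.03], [85, 0, 0, 0, -0.03], [85, 0, 0, 0, -0.03]]}}

```text
time_s: 18.45
ee_pos: [571.0, 32.0, 120.3]
ee_rot: [[-0.984, 0.177, -0.001], [0.177, 0.984, -0.0], [0.001, -0.0, -1.0]]
ft_force: [-1.5, -0.0, 0.6]
opening: 0.995
gripper_force: 1.8
```

```bash
python3 look.py
```

```text
t 18.45 tcp [570.995  32.011 120.268] yang 1.393 q [ 0.299  0.9   -0.786  1.811  0.865  0.816  0.458] F [-1.46  -0.041  0.601] M [ 0.029  0.22  -0.159] tau7 -0.15973458532243967
top black_end theta 2.84 0.66
scene red_end theta 2.88 0.95
wrist black_end theta 2.87 0.61
```

{"method": "servo_tool", "body": {"targets": [[85, 0, 0, 0, -0.05], [85, 0, 0, 0, -0.08], [85, 0, 0, 0, -0.08], [85, 0, 0, 0, -0.08], [85, 0, 0, 0, -0.08], [85, 0, 0, 0, -0.08], [85, 0, 0, 0, -0.08], [85, 0, 0, 0, -0.08], [85, 0, 0, 0, -0.08], [85, 0, 0, 0, -0.08]]}}

```text
time_s: 19.73
ee_pos: [570.9, 31.8, 120.2]
ee_rot: [[-0.829, -0.559, -0.001], [-0.559, 0.829, -0.001], [0.001, 0.0, -1.0]]
ft_force: [-2.7, -0.4, 1.6]
opening: 0.997
gripper_force: 1.9
```

{"method": "servo_tool", "body": {"targets": [[85, 0, 0, 0, -0.08], [85, 0, 0, 0, -0.08], [85, 0, 0, 0, -0.08], [85, 0, 0, 0, -0.08], [85, 0, 0, 0, -0.06], [85, 0, 0, 0, -0.02], [85, 0, 0, 0, 0], [85, 0, 0, 0, 0], [85, 0, 0, 0, 0.06], [85, 0, 0, 0, 0.1]]}}

```text
time_s: 20.57
ee_pos: [572.0, 32.3, 120.3]
ee_rot: [[-0.678, -0.735, 0.001], [-0.735, 0.678, 0.001], [-0.002, -0.0, -1.0]]
ft_force: [0.9, -0.5, 0.1]
opening: 0.996
gripper_force: 0.0
```

```bash
python3 look.py
```

```text
t 20.57 tcp [572.025  32.275 120.284] yang 2.397 q [ 0.395  0.983 -1.003  1.805  1.016  0.97   1.338] F [ 0.884 -0.55   0.104] M [-0.006  0.052 -0.011] tau7 1.533418446779251
top black_end theta 1.67 0.62
scene black_end theta 1.68 0.8
wrist black_end theta 1.67 0.74
```

{"method": "servo_tool", "body": {"targets": [[85, 0, 0, -10, 0], [85, 0, 0, -12, 0], [85, 0, 0, -12, 0], [85, 0, 0, -12, 0], [85, 0, 0, -10, -0.06], [85, 0, 0, 0, -0.12], [85, 0, 0, 0, -0.12], [85, 0, 0, 0, -0.12], [85, 0, 0, 0, -0.12], [85, 0, 0, 0, -0.12]]}}

```text
time_s: 21.85
ee_pos: [571.8, 32.0, 177.8]
ee_rot: [[-0.075, -0.997, 0.002], [-0.997, 0.075, -0.0], [-0.0, -0.002, -1.0]]
ft_force: [-0.2, 0.2, 0.1]
opening: 0.994
gripper_force: 0.0
```

{"method": "servo_tool", "body": {"targets": [[85, 0, 0, 0, -0.12], [85, 0, 0, 0, -0.12], [85, 0, 0, 0, -0.12], [85, 0, 0, 0, -0.12], [85, 0, 0, 0, -0.06], [85, 0, 0, 0, 0]]}}

```text
time_s: 22.35
ee_pos: [571.7, 32.0, 177.4]
ee_rot: [[0.445, -0.896, 0.001], [-0.896, -0.445, 0.0], [-0.0, -0.001, -1.0]]
ft_force: [0.1, -0.8, 0.2]
opening: 0.994
gripper_force: 0.0
```

```bash
python3 look.py
```

```text
t 22.35 tcp [571.651  32.046 177.366] yang -2.681 q [ 0.495  1.027 -1.293  1.762  1.059  1.235  2.501] F [ 0.084 -0.822  0.244] M [-0.003  0.028  0.023] tau7 0.6398299522697926
top black_end theta 1.69 0.46
scene red_end theta 1.74 0.92
scene black_end theta 1.65 0.73
wrist red_end theta 1.69 0.76
wrist black_end theta 1.71 0.72
```

{"method": "servo_tool", "body": {"targets": [[85, 0, 0, 0, 0.05], [85, 0, 0, 6, 0], [85, 0, 0, 8, 0], [85, 0, 0, 8, 0], [85, 0, 0, 8, 0], [85, 0, 0, 8, 0], [85, 0, 0, 8, 0], [85, 0, 0, 8, 0], [85, 0, 0, 4, 0], [85, 0, 0, 0, 0.04]]}}

```text
time_s: 23.63
ee_pos: [570.8, 31.7, 116.8]
ee_rot: [[0.361, -0.933, -0.002], [-0.933, -0.361, -0.0], [-0.0, 0.002, -1.0]]
ft_force: [0.5, -0.3, -0.3]
opening: 0.995
gripper_force: 0.0
```

{"method": "servo_tool", "body": {"targets": [[85, 0, 0, 0, 0.03], [85, 0, 0, 0, 0.03], [85, 0, 0, 0, 0.03], [85, 0, 0, 0, 0.03], [85, 0, 0, 0, 0.03], [85, 0, 0, 0, 0.03], [85, 0, 0, 0, 0.03], [85, 0, 0, 0, 0.03], [85, 0, 0, 0, 0.03], [85, 0, 0, 0, 0.04]]}}

```text
time_s: 24.47
ee_pos: [571.4, 31.5, 118.0]
ee_rot: [[0.058, -0.998, -0.0], [-0.998, -0.058, -0.001], [0.001, 0.0, -1.0]]
ft_force: [-0.4, -1.0, -0.3]
opening: 0.996
gripper_force: 1.8
```

```bash
python3 look.py
```

```text
t 24.47 tcp [571.351  31.493 118.039] yang -3.083 q [ 0.456  1.071 -1.174  1.804  1.124  1.116  2.06 ] F [-0.388 -0.983 -0.296] M [-0.209  0.002  0.137] tau7 0.3982645645737648
top black_end theta 1.71 0.44
scene red_end theta 1.8 0.57
wrist red_end theta 1.76 0.6
```

{"method": "servo_tool", "body": {"targets": [[85, 0, 0, 0, 0.05], [85, 0, 0, 0, 0.08], [85, 0, 0, 0, 0.08], [85, 0, 0, 0, 0.08], [85, 0, 0, 0, 0.08], [85, 0, 0, 0, 0.08], [85, 0, 0, 0, 0.08], [85, 0, 0, 0, 0.08], [85, 0, 0, 0, 0.08], [85, 0, 0, 0, 0.08]]}}

```text
time_s: 25.75
ee_pos: [571.2, 31.3, 118.0]
ee_rot: [[-0.655, -0.756, -0.001], [-0.756, 0.655, -0.001], [0.001, -0.0, -1.0]]
ft_force: [-0.2, -1.9, -1.4]
opening: 0.998
gripper_force: 1.9
```

{"method": "servo_tool", "body": {"targets": [[85, 0, 0, 0, 0.08], [85, 0, 0, 0, 0.08], [85, 0, 0, 0, 0.08], [85, 0, 0, 0, 0.08], [85, 0, 0, 0, 0.08], [85, 0, 0, 0, 0.08], [85, 0, 0, 0, 0.08], [85, 0, 0, 0, 0.08], [85, 0, 0, 0, 0.08], [85, 0, 0, 0, 0.08]]}}

```text
time_s: 26.58
ee_pos: [570.8, 31.4, 117.9]
ee_rot: [[-0.998, -0.057, -0.001], [-0.057, 0.998, -0.001], [0.001, -0.001, -1.0]]
ft_force: [-0.7, -2.5, -1.9]
opening: 0.994
gripper_force: 1.9
```

{"method": "servo_tool", "body": {"targets": [[85, 0, 0, 0, 0.08], [85, 0, 0, 0, 0.08], [85, 0, 0, 0, 0.08], [85, 0, 0, 0, 0.08], [85, 0, 0, 0, 0.08], [85, 0, 0, 0, 0.08], [85, 0, 0, 0, 0.08], [85, 0, 0, 0, 0.08], [85, 0, 0, 0, 0.08], [85, 0, 0, 0, 0.08]]}}

```text
time_s: 27.42
ee_pos: [570.6, 31.7, 117.8]
ee_rot: [[-0.737, 0.676, -0.001], [0.676, 0.737, -0.001], [0.001, -0.002, -1.0]]
ft_force: [-0.7, -2.5, -2.2]
opening: 0.998
gripper_force: 2.0
```

```bash
python3 look.py
```

```text
t 27.42 tcp [570.628  31.67  117.759] yang 0.828 q [ 0.262  0.881 -0.71   1.815  0.811  0.767 -0.06 ] F [-0.703 -2.484 -2.19 ] M [-0.354  0.094  0.2  ] tau7 0.6591867841780186
top red_end theta 4.14 0.56
scene red_end theta 4.11 0.65
scene black_end theta 4.14 0.69
wrist red_end theta 4.18 0.98
```

{"method": "servo_tool", "body": {"targets": [[85, 0, 0, 0, 0.05], [85, 0, 0, 0, 0.08], [85, 0, 0, 0, 0.08], [85, 0, 0, 0, 0.08], [85, 0, 0, 0, 0.08], [85, 0, 0, 0, 0.05], [85, 0, 0, 0, 0], [85, 0, 0, 0, 0], [85, 0, 0, 0, -0.06], [85, 0, 0, 0, -0.1]]}}

```text
time_s: 28.7
ee_pos: [571.6, 33.0, 118.6]
ee_rot: [[-0.545, 0.838, 0.001], [0.838, 0.545, 0.001], [0.001, 0.001, -1.0]]
ft_force: [0.3, -0.1, 0.7]
opening: 0.997
gripper_force: 0.0
```

```bash
python3 look.py
```

```text
t 28.7 tcp [571.561  32.967 118.582] yang 0.576 q [ 0.23   0.863 -0.649  1.815  0.758  0.73  -0.267] F [ 0.335 -0.115  0.663] M [ 0.01   0.007 -0.02 ] tau7 -1.353917308151722
top red_end theta 4.56 0.7
scene red_end theta 4.55 0.82
scene black_end theta 4.57 0.74
wrist red_end theta 4.57 0.95
```

{"method": "servo_tool", "body": {"targets": [[85, 0, 0, -10, 0], [85, 0, 0, -12, 0], [85, 0, 0, -12, 0], [85, 0, 0, -12, 0], [85, 0, 0, -10, 0.06], [85, 0, 0, 0, 0.12], [85, 0, 0, 0, 0.12], [85, 0, 0, 0, 0.12], [85, 0, 0, 0, 0.12], [85, 0, 0, 0, 0.12]]}}

```text
time_s: 29.98
ee_pos: [571.8, 32.3, 175.8]
ee_rot: [[0.095, 0.995, 0.002], [0.995, -0.095, 0.001], [0.001, 0.002, -1.0]]
ft_force: [0.1, -0.2, 0.1]
opening: 0.994
gripper_force: 0.0
```

{"method": "servo_tool", "body": {"targets": [[85, 0, 0, 0, 0.12], [85, 0, 0, 0, 0.12], [85, 0, 0, 0, 0.12], [85, 0, 0, 0, 0.12], [85, 0, 0, 0, 0.06], [85, 0, 0, 0, 0]]}}

```text
time_s: 30.48
ee_pos: [571.8, 32.6, 175.7]
ee_rot: [[0.589, 0.808, 0.002], [0.808, -0.589, 0.0], [0.001, 0.001, -1.0]]
ft_force: [-0.6, -0.9, 0.3]
opening: 0.995
gripper_force: 0.0
```

```bash
python3 look.py
```

```text
t 30.48 tcp [571.793  32.587 175.701] yang -0.63 q [ 0.086  0.722 -0.381  1.785  0.389  0.707 -1.138] F [-0.583 -0.861  0.265] M [-0.008 -0.023  0.025] tau7 -0.5207818374037743
top red_end theta 4.58 0.65
scene red_end theta 4.54 0.55
scene black_end theta 4.58 0.98
wrist red_end theta 4.58 0.81
wrist black_end theta 4.56 0.93
```

φ = 0.54 and the contact is expected at 0.22. Lower and push back.

{"method": "servo_tool", "body": {"targets": [[85, 0, 0, 6, 0], [85, 0, 0, 8, 0], [85, 0, 0, 8, 0], [85, 0, 0, 8, 0], [85, 0, 0, 8, 0], [85, 0, 0, 8, 0], [85, 0, 0, 8, 0], [85, 0, 0, 4, -0.04], [85, 0, 0, 0, -0.05], [85, 0, 0, 0, -0.04]]}}

```text
time_s: 31.77
ee_pos: [571.0, 32.0, 115.3]
ee_rot: [[0.476, 0.879, -0.001], [0.879, -0.476, -0.0], [-0.001, -0.001, -1.0]]
ft_force: [-0.7, -0.4, 0.5]
opening: 0.996
gripper_force: 0.0
```

{"method": "servo_tool", "body": {"targets": [[85, 0, 0, 0, -0.03], [85, 0, 0, 0, -0.03], [85, 0, 0, 0, -0.03], [85, 0, 0, 0, -0.03], [85, 0, 0, 0, -0.03], [85, 0, 0, 0, -0.03], [85, 0, 0, 0, -0.03], [85, 0, 0, 0, -0.04], [85, 0, 0, 0, -0.06], [85, 0, 0, 0, -0.08]]}}

```text
time_s: 32.6
ee_pos: [571.3, 31.6, 116.3]
ee_rot: [[0.105, 0.994, -0.0], [0.994, -0.105, -0.001], [-0.001, 0.0, -1.0]]
ft_force: [0.4, -0.9, -0.1]
opening: 0.997
gripper_force: 1.9
```

{"method": "servo_tool", "body": {"targets": [[85, 0, 0, 0, -0.08], [85, 0, 0, 0, -0.08], [85, 0, 0, 0, -0.08], [85, 0, 0, 0, -0.08], [85, 0, 0, 0, -0.08], [85, 0, 0, 0, -0.08], [85, 0, 0, 0, -0.08], [85, 0, 0, 0, -0.08], [85, 0, 0, 0, -0.08], [85, 0, 0, 0, -0.08]]}}

```text
time_s: 33.43
ee_pos: [571.3, 31.8, 116.4]
ee_rot: [[-0.641, 0.768, -0.0], [0.768, 0.641, -0.0], [-0.0, -0.0, -1.0]]
ft_force: [-0.1, -0.2, 1.2]
opening: 0.996
gripper_force: 1.9
```

```bash
python3 look.py
```

```text
t 33.43 tcp [571.285  31.775 116.44 ] yang 0.695 q [ 0.249  0.876 -0.684  1.815  0.795  0.749 -0.178] F [-0.115 -0.202  1.189] M [-0.091  0.164 -0.195] tau7 -0.6498943269252777
top red_end theta 3.56 0.67
top black_end theta 3.57 0.57
scene red_end theta 3.57 0.91
scene black_end theta 3.54 0.57
wrist black_end theta 3.6 0.67
```

{"method": "servo_tool", "body": {"targets": [[85, 0, 0, 0, -0.06], [85, 0, 0, 0, -0.08], [85, 0, 0, 0, -0.06], [85, 0, 0, 0, 0], [85, 0, 0, 0, 0], [85, 0, 0, 0, 0.06], [85, 0, 0, 0, 0.1], [85, 0, 0, -10, 0], [85, 0, 0, -12, 0], [85, 0, 0, -12, 0]]}}

```text
time_s: 34.72
ee_pos: [571.6, 32.3, 151.7]
ee_rot: [[-0.669, 0.743, 0.001], [0.743, 0.669, 0.0], [-0.0, 0.0, -1.0]]
ft_force: [0.4, 0.5, 0.3]
opening: 0.994
gripper_force: 0.0
```

{"method": "servo_tool", "body": {"targets": [[85, 0, 0, -12, 0], [85, 0, 0, -12, -0.06], [85, 0, 0, 0, -0.12], [85, 0, 0, 0, -0.12], [85, 0, 0, 0, -0.12], [85, 0, 0, 0, -0.12], [85, 0, 0, 0, -0.12], [85, 0, 0, 0, -0.12], [85, 0, 0, 0, -0.12], [85, 0, 0, 0, -0.12]]}}

```text
time_s: 35.55
ee_pos: [571.8, 31.8, 175.7]
ee_rot: [[-0.983, -0.185, 0.002], [-0.185, 0.983, -0.0], [-0.001, -0.0, -1.0]]
ft_force: [0.0, -0.0, 0.3]
opening: 1.0
gripper_force: 0.0
```

{"method": "servo_tool", "body": {"targets": [[85, 0, 0, 0, -0.1], [85, 0, 0, 0, 0]]}}

```text
time_s: 35.72
ee_pos: [571.7, 31.7, 175.3]
ee_rot: [[-0.96, -0.279, 0.001], [-0.279, 0.96, 0.0], [-0.001, 0.0, -1.0]]
ft_force: [0.2, -0.2, 0.7]
opening: 0.991
gripper_force: 0.0
```

```bash
python3 look.py
```

```text
t 35.72 tcp [571.711  31.747 175.31 ] yang 1.853 q [ 0.412  0.901 -1.032  1.768  0.904  1.028  0.88 ] F [ 0.211 -0.223  0.702] M [ 0.005 -0.001 -0.008] tau7 0.915247555822134
top red_end theta 3.36 0.7
top black_end theta 3.37 0.63
scene red_end theta 3.35 0.86
wrist red_end theta 3.36 0.76
```

{"method": "servo_tool", "body": {"targets": [[85, 0, 0, 6, 0], [85, 0, 0, 8, 0], [85, 0, 0, 8, 0], [85, 0, 0, 8, 0], [85, 0, 0, 8, 0], [85, 0, 0, 8, 0], [85, 0, 0, 8, 0], [85, 0, 0, 4, 0], [85, 0, 0, 0, 0.03], [85, 0, 0, 0, 0.03]]}}

```text
time_s: 37.0
ee_pos: [571.2, 32.1, 115.6]
ee_rot: [[-0.976, -0.217, -0.001], [-0.217, 0.976, 0.0], [0.001, 0.0, -1.0]]
ft_force: [-0.8, 0.1, 0.8]
opening: 0.992
gripper_force: 0.0
```

{"method": "servo_tool", "body": {"targets": [[85, 0, 0, 0, 0.03], [85, 0, 0, 0, 0.03], [85, 0, 0, 0, 0.03], [85, 0, 0, 0, 0.03], [85, 0, 0, 0, 0.03], [85, 0, 0, 0, 0.03], [85, 0, 0, 0, 0.04], [85, 0, 0, 0, 0.06], [85, 0, 0, 0, 0.08], [85, 0, 0, 0, 0.08]]}}

```text
time_s: 37.83
ee_pos: [571.3, 32.1, 116.1]
ee_rot: [[-0.975, 0.221, 0.0], [0.221, 0.975, 0.0], [-0.0, 0.0, -1.0]]
ft_force: [0.5, 0.0, -0.6]
opening: 0.994
gripper_force: 1.9
```

{"method": "servo_tool", "body": {"targets": [[85, 0, 0, 0, 0.08], [85, 0, 0, 0, 0.08], [85, 0, 0, 0, 0.08], [85, 0, 0, 0, 0.08], [85, 0, 0, 0, 0.08], [85, 0, 0, 0, 0.08], [85, 0, 0, 0, 0.08], [85, 0, 0, 0, 0.08], [85, 0, 0, 0, 0.08], [85, 0, 0, 0, 0.08]]}}

```text
time_s: 38.67
ee_pos: [571.6, 31.7, 116.0]
ee_rot: [[-0.521, 0.854, 0.0], [0.854, 0.521, -0.001], [-0.001, 0.0, -1.0]]
ft_force: [0.6, -1.2, -1.5]
opening: 1.001
gripper_force: 1.9
```

```bash
python3 look.py
```

```text
t 38.67 tcp [571.614  31.681 116.032] yang 0.548 q [ 0.245  0.875 -0.677  1.815  0.79   0.744 -0.321] F [ 0.605 -1.245 -1.524] M [-0.139 -0.199  0.155] tau7 0.6481209956109524
top red_end theta 4.42 0.42
scene black_end theta 4.44 0.79
wrist red_end theta 4.46 0.72
```

{"method": "servo_tool", "body": {"targets": [[85, 0, 0, 0, 0.06], [85, 0, 0, 0, 0.08], [85, 0, 0, 0, 0.08], [85, 0, 0, 0, 0.08], [85, 0, 0, 0, 0.08], [85, 0, 0, 0, 0.08], [85, 0, 0, 0, 0.06], [85, 0, 0, 0, 0.04], [85, 0, 0, 0, 0.03], [85, 0, 0, 0, 0.02]]}}

```text
time_s: 39.95
ee_pos: [571.4, 31.5, 116.2]
ee_rot: [[0.06, 0.998, -0.0], [0.998, -0.06, -0.001], [-0.001, -0.0, -1.0]]
ft_force: [1.4, -1.0, -1.1]
opening: 0.99
gripper_force: 1.7
```

```bash
python3 look.py
```

```text
t 39.95 tcp [571.372  31.538 116.159] yang -0.06 q [ 0.162  0.838 -0.52   1.82   0.647  0.661 -0.802] F [ 1.433 -0.982 -1.149] M [-0.426 -0.227  0.112] tau7 -0.04870351986028254
top red_end theta 5.03 0.59
scene black_end theta 5.05 0.55
wrist red_end theta 5.02 0.89
```

{"method": "servo_tool", "body": {"targets": [[85, 0, 0, 0, 0.02], [85, 0, 0, 0, 0.02], [85, 0, 0, 0, 0.02], [85, 0, 0, 0, 0.02], [85, 0, 0, 0, 0.02]]}}

```text
time_s: 40.82
ee_pos: [571.3, 31.8, 116.2]
ee_rot: [[0.16, 0.987, -0.0], [0.987, -0.16, -0.0], [-0.0, -0.0, -1.0]]
ft_force: [0.7, -3.2, -0.7]
opening: 0.995
gripper_force: 1.7
```

```bash
python3 -c "from st import *;st()"
```

```text
t 40.82 tcp [571.302  31.835 116.227] yang -0.161 q [ 0.147  0.832 -0.493  1.821  0.62   0.648 -0.878] F [ 0.654 -3.219 -0.711] M [-0.641 -0.178  0.205] tau7 0.03287169383838773
```

{"method": "servo_tool", "body": {"targets": [[85, 0, 0, 0, 0.02], [85, 0, 0, 0, 0.02], [85, 0, 0, 0, 0.02], [85, 0, 0, 0, 0.02]]}}

```text
time_s: 41.15
ee_pos: [571.3, 31.9, 116.2]
ee_rot: [[0.239, 0.971, -0.0], [0.971, -0.239, -0.0], [-0.0, -0.0, -1.0]]
ft_force: [-0.1, -3.1, -1.0]
opening: 0.998
gripper_force: 1.7
```

```bash
python3 -c "from st import *;st()"
```

```text
t 41.15 tcp [571.278  31.9   116.243] yang -0.241 q [ 0.135  0.828 -0.472  1.821  0.598  0.638 -0.938] F [-0.054 -3.129 -0.986] M [-0.65  -0.062  0.112] tau7 0.031227258732542396
```

{"method": "servo_tool", "body": {"targets": [[85, 0, 0, 0, 0.02], [85, 0, 0, 0, 0.02], [85, 0, 0, 0, 0.02], [85, 0, 0, 0, 0.02]]}}

```text
time_s: 41.48
ee_pos: [571.3, 32.0, 116.3]
ee_rot: [[0.315, 0.949, -0.0], [0.949, -0.315, -0.0], [-0.0, -0.0, -1.0]]
ft_force: [0.6, -3.7, -1.9]
opening: 0.997
gripper_force: 1.7
```

```bash
python3 -c "from st import *;st()"
```

```text
t 41.48 tcp [571.281  31.962 116.269] yang -0.321 q [ 0.123  0.825 -0.45   1.822  0.575  0.628 -0.998] F [ 0.648 -3.653 -1.901] M [-0.637 -0.03   0.118] tau7 0.02935590804554522
```

{"method": "servo_tool", "body": {"targets": [[85, 0, 0, 0, 0.02], [85, 0, 0, 0, 0.02], [85, 0, 0, 0, 0.02], [85, 0, 0, 0, 0.02]]}}

```text
time_s: 41.82
ee_pos: [571.3, 32.0, 116.2]
ee_rot: [[0.39, 0.921, -0.0], [0.921, -0.39, -0.0], [-0.0, -0.0, -1.0]]
ft_force: [-0.5, -3.2, -2.5]
opening: 0.999
gripper_force: 1.7
```

```bash
python3 -c "from st import *;st()"
```

```text
t 41.82 tcp [571.269  31.994 116.249] yang -0.401 q [ 0.111  0.821 -0.429  1.823  0.552  0.619 -1.057] F [-0.527 -3.208 -2.518] M [-0.683  0.036  0.157] tau7 0.02811495680361986
```

{"method": "servo_tool", "body": {"targets": [[85, 0, 0, 0, 0.02], [85, 0, 0, 0, 0.02], [85, 0, 0, 0, 0.02], [85, 0, 0, 0, 0.02]]}}

```text
time_s: 42.15
ee_pos: [571.3, 32.0, 116.3]
ee_rot: [[0.463, 0.887, -0.0], [0.887, -0.463, -0.0], [-0.0, -0.0, -1.0]]
ft_force: [-1.3, -2.6, -1.5]
opening: 1.001
gripper_force: 1.7
```

```bash
python3 -c "from st import *;st()"
```

```text
t 42.15 tcp [571.269  31.999 116.27 ] yang -0.481 q [ 0.099  0.818 -0.407  1.823  0.529  0.61  -1.115] F [-1.325 -2.612 -1.545] M [-0.697  0.097  0.184] tau7 0.026728848461061716
```

{"method": "servo_tool", "body": {"targets": [[85, 0, 0, 0, 0.02], [85, 0, 0, 0, 0.02], [85, 0, 0, 0, 0.02], [85, 0, 0, 0, 0.02]]}}

```text
time_s: 42.48
ee_pos: [571.1, 31.9, 116.2]
ee_rot: [[0.532, 0.847, -0.0], [0.847, -0.532, -0.0], [-0.001, -0.0, -1.0]]
ft_force: [-0.8, -3.4, -1.5]
opening: 0.993
gripper_force: 2.7
```

```bash
python3 -c "from st import *;st()"
```

```text
t 42.48 tcp [571.14   31.861 116.213] yang -0.561 q [ 0.087  0.815 -0.385  1.824  0.505  0.602 -1.173] F [-0.835 -3.355 -1.463] M [-0.774  0.212  0.262] tau7 -0.0725311366841197
```

The finger load rose from 1.7 to 2.7, so the bottom is starting to bear. I'll push on gently.

{"method": "servo_tool", "body": {"targets": [[85, 0, 0, 0, 0.015], [85, 0, 0, 0, 0.015], [85, 0, 0, 0, 0]]}}

```text
time_s: 42.73
ee_pos: [571.1, 31.8, 116.2]
ee_rot: [[0.556, 0.831, -0.001], [0.831, -0.556, -0.001], [-0.001, -0.0, -1.0]]
ft_force: [-1.4, -4.5, -2.5]
opening: 0.996
gripper_force: 2.9
```

```bash
python3 -c "from st import *;st()"
```

```text
t 42.73 tcp [571.073  31.784 116.193] yang -0.59 q [ 0.082  0.814 -0.377  1.825  0.496  0.599 -1.194] F [-1.384 -4.527 -2.525] M [-0.814  0.255  0.233] tau7 -0.3725610673427582
```

{"method": "servo_tool", "body": {"targets": [[85, 0, 0, 0, 0.02], [85, 0, 0, 0, 0.02], [85, 0, 0, 0, 0.01]]}}

```text
time_s: 42.98
ee_pos: [571.0, 31.7, 116.2]
ee_rot: [[0.598, 0.802, -0.001], [0.802, -0.598, -0.001], [-0.001, -0.0, -1.0]]
ft_force: [-3.1, -4.7, -1.8]
opening: 0.996
gripper_force: 4.2
```

```bash
python3 -c "from st import *;st()"
```

```text
t 42.98 tcp [570.998  31.717 116.158] yang -0.64 q [ 0.075  0.812 -0.364  1.825  0.481  0.594 -1.23 ] F [-3.131 -4.67  -1.798] M [-0.952  0.357  0.361] tau7 -0.3757737670093775
```

{"method": "servo_tool", "body": {"targets": [[85, 0, 0, 0, 0.015], [85, 0, 0, 0, 0.015], [85, 0, 0, 0, 0], [85, 0, 0, 0, 0]]}}

```text
time_s: 43.32
ee_pos: [570.9, 31.6, 116.2]
ee_rot: [[0.621, 0.784, -0.001], [0.784, -0.621, -0.001], [-0.001, -0.0, -1.0]]
ft_force: [-2.7, -3.8, -1.8]
opening: 0.996
gripper_force: 4.3
```

```bash
python3 look.py
```

```text
t 43.32 tcp [570.884  31.647 116.16 ] yang -0.669 q [ 0.07   0.811 -0.356  1.826  0.472  0.591 -1.251] F [-2.675 -3.807 -1.781] M [-1.04   0.392  0.368] tau7 -0.400465065613389
scene red_end theta 5.63 0.88
scene black_end theta 5.67 0.68
wrist red_end theta 5.64 0.88
```

{"method": "servo_tool", "body": {"targets": [[85, 0, 0, 0, 0.015], [85, 0, 0, 0, 0.015], [85, 0, 0, 0, 0.015], [85, 0, 0, 0, 0.005], [85, 0, 0, 0, 0]]}}

```text
time_s: 44.18
ee_pos: [570.7, 31.5, 116.1]
ee_rot: [[0.659, 0.752, -0.001], [0.752, -0.659, -0.001], [-0.002, -0.0, -1.0]]
ft_force: [-2.3, -5.4, -1.7]
opening: 0.995
gripper_force: 5.5
```

```bash
python3 -c "from st import *;st()"
```

```text
t 44.18 tcp [570.693  31.528 116.123] yang -0.719 q [ 0.063  0.809 -0.342  1.826  0.456  0.586 -1.286] F [-2.315 -5.414 -1.706] M [-1.017  0.432  0.545] tau7 -0.5418403074145317
```

The load is now about three times the turning friction, so it is clearly bottomed. I'll let go and lift away.

{"method": "servo_tool", "body": {"targets": [[85, 0, 0, 0, -0.03], [85, 0, 0, 0, -0.06], [85, 0, 0, 0, -0.1], [85, 0, 0, 0, -0.1], [85, 0, 0, 0, -0.1], [85, 0, 0, 0, -0.1], [85, 0, 0, 0, 0], [85, 0, 0, -8, 0], [85, 0, 0, -14, 0], [85, 0, 0, -16, 0]]}}

```text
time_s: 45.02
ee_pos: [571.4, 33.2, 155.0]
ee_rot: [[0.23, 0.973, -0.0], [0.973, -0.23, 0.002], [0.002, -0.0, -1.0]]
ft_force: [0.6, 0.2, 0.9]
opening: 0.994
gripper_force: 0.0
```

{"method": "servo_tool", "body": {"targets": [[85, 0, 0, -16, 0], [85, 0, 0, -16, 0], [85, 0, 0, -16, 0], [85, 0, 0, -16, 0], [85, 0, 0, -10, 0], [85, 0, 0, 0, 0], [85, 0, 0, 0, 0]]}}

```text
time_s: 45.6
ee_pos: [571.7, 32.5, 228.8]
ee_rot: [[0.228, 0.974, 0.002], [0.974, -0.228, 0.001], [0.001, 0.001, -1.0]]
ft_force: [-0.4, 0.1, -1.8]
opening: 0.997
gripper_force: 0.0
```

```bash
python3 look.py; python3 - <<'E'
from h import *
for q in ['oil','driver','spare']: print(q,[(np.round(x['position']),x['confidence']) for x in landmark_of('top',q)[:1]])
E
```

```text
t 45.6 tcp [571.726  32.529 228.818] yang -0.23 q [ 0.202  0.681 -0.585  1.728  0.47   0.874 -0.817] F [-0.446  0.142 -1.792] M [0.011 0.012 0.03 ] tau7 0.008231060346588492
top red_end theta 5.6 0.56
scene red_end theta 5.57 0.95
scene black_end theta 5.63 0.79
wrist red_end theta 5.6 0.94
wrist black_end theta 5.57 0.66
oil [(array([586., 232.,  -2.]), 0.52)]
driver []
spare []
```

The wrench settled at about 5.6, springing back only slightly as expected. The force reads clear, so I'm handing in.

```bash
python3 -c "from workcell import *;print(hand_in())"
```

```text
the job is handed in; nothing more can be done
None
```

I tapped the hole in the required strokes, bottomed it at about 5.6 rad, left it snug with the gripper lifted clear, and handed the job in at about 46 s; no verdict came back, and I didn't confirm the screwdriver's and spare mount's positions at the end.

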